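# Walk the tube block round to the shaker's clamping bar

### The job

A heavy aluminium tube block stands askew on the platform of the orbital shaker. Do not grip or lift anything: push the block across the platform with the fingertips, one corner and then the other, walking it round until it is square to the rear clamping bar before it reaches it, then ease it gently home until one whole side lies flush along the bar. Leave the vials in the block untouched, and leave the small flask in its spring clamp and everything on the bench alone.

Things in the scene. Friction and masses are not known exactly. Their poses are not given: they have to be found in the camera images.
- block: bare aluminium block, 100 x 100 mm and 45 mm high, about 0.8 kg, too wide to grip; slides on four low nylon feet 41 mm from its centre. 3 x 3 open bores, 23 mm wide, 30 mm apart, 34 mm deep. Origin at the centre of its underside, z up, x and y square to its sides; the four sides are alike and any of them may end against the bar. Starts 20 to 45 degrees out of square with the shaker
- bar: rear clamping bar (the one farther from the robot), fixed: round, orange silicone sleeve, 20 mm thick, 400 mm long along its y, axis 30 mm above the platform, dark brackets at its ends. Origin on the platform's surface right under the bar's axis at mid-length; x points across it, away from the robot, z up. The face to meet is 10 mm to the -x side of the origin
- shaker: orbital shaker, fixed, switched off: cream housing, sloping control panel towards the robot, dark flat platform 360 mm (x) by 460 mm (y), its top 110 mm above the bench. Origin on the bench under the platform's centre; x away from the robot, square to both bars. Side rails 22 mm high at y = +-222 mm
- front_bar (a point): middle of the axis of the second orange bar, 20 mm thick, parked along the platform's front edge (158 mm towards the robot from its centre), its top 40 mm above the platform; it is not used
- clamp (a point): foot of the spring clamp on the platform's left side: four thin steel prongs, 66 mm across in all and 34 mm high, fixed
- flask: small clear conical flask with a blue stopper standing in the spring clamp on the platform's left side, 50 mm wide at the foot and 89 mm high, origin at the centre of its underside, loose: leave it alone
- vial0: amber glass vial with white cap, 20 mm thick, 63 mm high, loose in a corner bore of the block, 29 mm of it showing above the block; origin at the centre of its underside
- vial1: the same kind of vial, in the block's middle bore
- vial2: the same kind of vial, in the bore next to the middle one
- beaker: glass beaker with a foil-covered lid on the bench to the left, 80 mm wide, 110 mm high, origin at the centre of its underside: leave alone
- filter_flask: conical flask with a white funnel on it on the bench to the left, 104 mm wide, 188 mm high, origin at the centre of its underside: leave alone
- tip_box: clear and blue pipette tip box on the bench to the right, 122 x 84 x 48 mm, origin at the centre of its underside: leave alone
- dishes: stack of three culture dishes on the bench to the right, 92 mm wide, 47 mm high, origin at the centre of its underside: leave alone

How it is judged:
By the outcome, as a careful person would: the job done as asked, in the order asked, and still so for the second after the job is handed in, with the robot touching nothing.
It also fails if it takes over 70 s, if anything falls off the work surface, if the arm or the gripper's body presses on something with over 40 N, if the wrist force passes 120 N, or if a joint passes its speed limit or range.

### The arm

A 6-joint arm with a two-finger parallel gripper is mounted at the origin on the work surface. World frame = base frame: x ahead of the robot, y to its left, z up, the work surface at z = 0. Lengths are in m, angles in rad, forces in N, time in s.
With the tool pointing down it reaches from about 0.25 to 0.775 m from the base axis. Payload 8.9 kg.
Tool frame: the origin (TCP) lies between the finger pads; the fingertips stand 14 mm ahead of it and the grasp point (between the pads) lies 5 mm behind it; z points along the fingers, y is the line along which they close (so a half turn about z gives the same grasp; the last joint's range is limited). The gripper opens to 85 mm and grips with 20 to 120 N. Pads are 22 mm wide; open, the fingers measure 114 mm over their backs; the gripper's body (76 mm by 85 mm) begins 54 mm behind the grasp point. The pads swing forward as they close: fully open they stand 13 mm farther back than shut.
Start: joints at [-1.277, 0.291, -0.153, 1.127, 0, 1.431], TCP at [0.22, -0.477, 0.224] pointing down, gripper open.
Joint ranges: [-2.52, 2.52], [-0.91, 1.74], [-1.3, 1.37], [-1.96, 2.02], [-1.52, 1.47], [-3.14, 3.14]. Speed limits (rad/s): [2.22, 2.22, 2.79, 3.14, 3.14, 3.14].

### API

Orientations are given as a rotation vector (axis times angle).
In Python, from plant import arm gives the robot as it stands.
- The arm moves only by the tool carry_out, never from a script. Its argument "motion" is text: rows parted by semicolons, each of 7 numbers parted by spaces: the shift along the tool's x, y, z in mm, then the turn, a rotation vector about the tool's x, y, z in rad, then the opening, from 0 (shut) to 1 (fully open). In form: dx dy dz wx wy wz fingers; .... A call has 1 to 8 rows; each row shifts and turns the commanded pose from where the row before left it, along the tool's axes as they then stand; what a row does not reach is not made up. A row lasts 1/10 s, in which the tool goes at most 50 mm and 8.59 degrees, less where a joint would pass 70% of its speed; a pose out of reach is approached as far as the arm can. A call is refused whole if a number of a shift passes 50 or a number of a turn 0.15, either way. A call with a gripper value outside its range is refused whole. The fingers move at their own pace and stop on an object; the grip force is fixed at half the most. Time passes only in rows, so rows that do not move let the fingers close. It gives the time, the measured TCP pose, the force, the opening and the grip force at its end, in the units of the state.
- arm.get_obs(): the state, without advancing time (a new reading comes with each control period).
- arm.grab_frame(name): name is "scene" or "top" or "wrist"; returns the picture (480x640x3 uint8, blue, green, red); there is no depth.
- arm.camera_model(name): a dict with "vertical_fov" (degrees; the focal length in pixels is half the picture's height over the tangent of half this angle, whatever the lens; pixels are square), "cx", "cy" (the principal point, pixels), "dist" ([k1, k2, p1, p2, k3] as OpenCV has them; the pictures are not rectified), "rvec" (rotation vector, rad) and "tvec" (3), from world to camera coordinates, as OpenCV has them. Camera axes: x right, y down, z forward; pixel columns grow to the right and rows downward; lengths in m; the calibration is good to about 2 mm. A picture is of the moment at which its call begins: read the wrist's pose just before it. camera_model takes no time and is no camera call; for the wrist camera it gives the pose at the moment of the call.
- arm.job_done(): hands the job in; it is judged then, once.
Trained networks look in the newest picture that a camera, given by its name, has taken for a name from the list of things; names that differ only in an ending like _2 or _b are one class to them, and where a whole thing is asked for, a point or a joint stands for the part that bears it (a point fixed in the world has none). Each returns a list of dicts, best first, with "p" (0 to 1); they miss things now and then, are a little off and sometimes report something else, mostly with a low value. They report only what shows in the picture. A call takes as long as a camera call.
- arm.cut_out(camera, query): "pixels" (480x640 bool, what is visible of it) and "extent" ([left, top, width, height] in pixels, round what is visible of it).
The state is a dict: "time": time; "joint_positions": joint angles; "qvel": joint speeds; "joint_efforts": joint torques, N m; "eef_pos": TCP position; "orientation": TCP orientation; "ft_force": force on the tool from outside, world axes, zero at the start; "ft_torque": the same for the moment, N m; "width": opening from 0.0 (shut) to 1.0 (fully open); "grasp_force": force on a finger pad.
Only numpy, scipy, OpenCV 4.12 (cv2) and the standard library are available. Lean on these libraries where they do the work, as an engineer would, in place of code of your own. Each camera call takes 0.05 s, during which the arm holds its last target. There are 200 camera calls.

## Working session

There is one attempt and no reset: what is moved stays moved. The work goes in short steps, Python scripts to look and compute and a tool call to move; the robot and the scene stay as the last step left them, time stands still between calls to the robot, and variables do not carry over. Pictures are saved under pics/ and viewed, at most 10 in all, crops included, and the job is handed in when it is done.

Besides the shell and the picture viewer there is one more tool, called after "Emit:" by a JSON object that holds its "method" and its "body", one argument or row to a line. carry_out: Moves the arm, as the interface text tells. Its arguments: {"type":"object","properties":{"motion":{"type":"string"}},"required":["motion"]}

```bash
mkdir -p pics; ls
python3 - <<'E'
from plant import arm
import cv2,numpy as np
ims=[]
for c in ("scene","top"):
    im=arm.grab_frame(c); cv2.imwrite(f"pics/{c}0.png",im)
    m=arm.camera_model(c); print(c,m)
    for q in ("block","bar","front_bar","vial0","flask"):
        r=arm.cut_out(c,q)
        print(q,[(round(x["p"],2),x["extent"]) for x in r[:4]])
print(arm.get_obs())
E
```

```text
pics
scene {'vertical_fov': 43.41594414417007, 'cx': 312.9448066544597, 'cy': 245.8156705171533, 'dist': array([-0.10970798,  0.        ,  0.        ,  0.        ,  0.        ]), 'rvec': array([ 1.52371198,  2.06287355, -0.83691481]), 'tvec': array([ 0.14004145, -0.31057187,  1.91316314])}
block [(0.95, [290.4, 213.4, 49.9, 44.3])]
bar [(0.83, [198.1, 254.1, 209.1, 62.1]), (0.72, [320.3, 205.8, 10.5, 17.3])]
front_bar [(0.63, [198.6, 179.6, 232.0, 170.1])]
vial0 [(0.55, [322.2, 208.4, 7.9, 13.5])]
flask [(0.85, [380.0, 247.3, 21.1, 35.3])]
top {'vertical_fov': 53.79990858676665, 'cx': 320.4510214147864, 'cy': 240.4734769057251, 'dist': array([-0.12477995,  0.        ,  0.        ,  0.        ,  0.        ]), 'rvec': array([ 2.07703744, -2.14340592,  0.23415324]), 'tvec': array([2.58724188e-04, 5.54153260e-01, 1.50740485e+00])}
block [(0.65, [146.1, 282.9, 35.3, 24.1]), (0.61, [285.3, 216.5, 42.5, 45.5])]
bar [(0.7, [223.5, 182.6, 151.7, 15.4])]
front_bar [(0.93, [223.6, 176.0, 156.1, 129.7])]
vial0 [(0.49, [302.3, 233.4, 9.7, 9.7]), (0.42, [238.9, 219.0, 13.9, 11.6]), (0.39, [299.5, 226.2, 4.2, 7.5])]
flask [(0.52, [240.1, 219.0, 12.4, 11.6])]
{'time': 0.6, 'joint_positions': array([-1.27730166e+00,  2.90694887e-01, -1.53383625e-01,  1.12673395e+00,
       -2.44252829e-05,  1.43147733e+00]), 'qvel': array([-0.00144882, -0.00254645, -0.0028483 ,  0.00148297,  0.00218109,
        0.00078958]), 'joint_efforts': array([ 1.64367552e-04, -5.36798358e+01,  3.31538773e+01,  2.07700352e-03,
       -2.32752573e-04, -4.03217470e-06]), 'eef_pos': array([ 0.22018365, -0.47658757,  0.22401388]), 'orientation': array([-3.06830202e+00, -6.74564933e-01,  4.02050956e-05]), 'ft_force': array([0.62001978, 0.59560653, 1.04527557]), 'ft_torque': array([-0.01830496, -0.01593032, -0.00941782]), 'grasp_force': 0.0, 'width': 1.0015190317448077}
```

Run:
```python
import cv2,numpy as np
t=cv2.imread("pics/top0.png")[165:320,200:400];s=cv2.imread("pics/scene0.png")[150:360,180:450]
cv2.imwrite("pics/a.png",cv2.resize(t,None,fx=3.8,fy=3.8,interpolation=cv2.INTER_CUBIC))
cv2.imwrite("pics/b.png",cv2.resize(s,None,fx=2.8,fy=2.8,interpolation=cv2.INTER_CUBIC))
```

```text
(no output)
```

View pics/a.png

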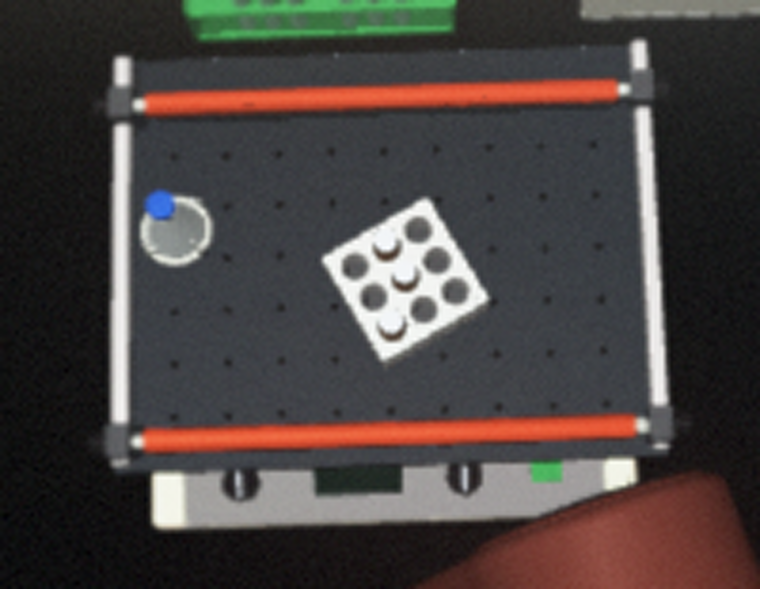

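View pics/b.png

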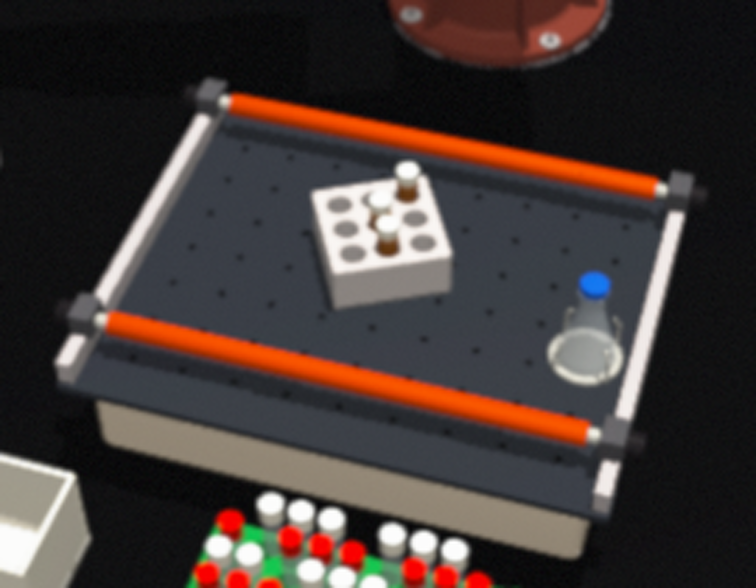

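```bash
cat > h.py <<'E'
from plant import arm
import cv2,numpy as np
def KM(c):
    m=arm.camera_model(c); f=240/np.tan(np.radians(m["vertical_fov"]/2))
    return np.array([[f,0,m["cx"]],[0,f,m["cy"]],[0,0,1]]),m
def proj(P,c):
    K,m=KM(c); return cv2.projectPoints(np.float64(P).reshape(-1,1,3),m["rvec"],m["tvec"],K,m["dist"])[0].reshape(-1,2)
def rect(im,c,z,x0,x1,y0,y1,s=.0005):
    "orthophoto on the plane z: row grows with x, column with y"
    X,Y=np.meshgrid(np.arange(x0,x1,s),np.arange(y0,y1,s),indexing="ij")
    p=proj(np.stack([X,Y,0*X+z],-1),c).reshape(X.shape+(2,)).astype(np.float32)
    return cv2.remap(im,p[...,0],p[...,1],cv2.INTER_LINEAR)
def bars(im,c,x0=.2,x1=.8,y0=-.35,y1=.35,z=.14):
    o=rect(im,c,z,x0,x1,y0,y1,.001).astype(int)
    m=((o[...,2]>150)&(o[...,2]>o[...,0]+90)).astype(np.uint8)
    n,l,st,_=cv2.connectedComponentsWithStats(m)
    out=[]
    for i in range(1,n):
        if st[i,4]<1500: continue
        r,q=np.nonzero(l==i); 
        k=np.unique(q)[5:-5]; mid=[r[q==a].mean() for a in k]
        a,b=np.polyfit(k*.001+y0,np.array(mid)*.001+x0,1)
        yc=(k[0]+k[-1])/2*.001+y0
        out.append((round(b+a*yc,4),round(yc,4),round(np.degrees(np.arctan(-a)),2)))  # x,y mid, yaw deg
    return out
def block(im,c,z=.155,x0=.25,x1=.8,y0=-.25,y1=.2,thr=None):
    s=.0005; g=cv2.cvtColor(rect(im,c,z,x0,x1,y0,y1,s),cv2.COLOR_BGR2HSV)
    m=((g[...,2]>(thr or 165))&(g[...,1]<60)).astype(np.uint8)
    n,l,st,_=cv2.connectedComponentsWithStats(m)
    best=None
    for i in range(1,n):
        if not 8000<st[i,4]<45000: continue
        pts=cv2.findNonZero((l==i).astype(np.uint8)); h=cv2.convexHull(pts)
        (cx,cy),(w,hh),a=cv2.minAreaRect(h)
        e=abs(w-hh)
        if 150<w<260 and 150<hh<260 and (best is None or e<best[0]):
            best=(e,x0+cy*s,y0+cx*s,(-a+45)%90-45,w*s,hh*s)  # image angle is from y toward x
    return best
E
python3 - <<'E'
from h import *
for c in("top","scene"):
    im=cv2.imread(f"pics/{c}0.png"); print(c,bars(im,c),[block(im,c,thr=t) for t in (140,165,190)])
E
```

```text
top [(np.float64(0.4176), np.float64(0.0445), np.float64(0.03)), (np.float64(0.7053), np.float64(0.045), np.float64(-0.01))] [(1.084442138671875, 0.5425882568359375, 0.02788082885742188, 28.909183502197266, 0.10400122070312501, 0.10345899963378906), (1.4895782470703125, 0.5426593017578125, 0.02793762207031253, 28.810791015625, 0.10247344207763671, 0.10172865295410156), (0.5047454833984375, 0.5426417541503906, 0.02802725219726565, 28.848060607910156, 0.10076587677001954, 0.10051350402832031)]
scene [(np.float64(0.4127), np.float64(0.042), np.float64(-0.05)), (np.float64(0.7), np.float64(0.042), np.float64(-0.01))] [(49.63397216796875, 0.5352819213867188, 0.024442382812499996, 28.995960235595703, 0.12940135192871094, 0.10458436584472657), (43.36576843261719, 0.5337679138183593, 0.02376348876953127, 28.84265899658203, 0.12444806671142579, 0.1027651824951172), (41.2796630859375, 0.5335023803710938, 0.023695770263671867, 29.054603576660156, 0.12189638519287109, 0.10125655364990234)]
```

Emit:
{"method": "carry_out", "body": {
  "motion": "0 0 -10 0 0 0.144 0; 0 0 -10 0 0 0.144 0; 0 0 -10 0 0 0.145 0; 18 -38 0 0 0 0 0; 18 -38 0 0 0 0 0; 18 -38 0 0 0 0 0; 18 -38 0 0 0 0 0; 18 -38 0 0 0 0 0"
}}

```text
time: 1.4
eef_pos: [0.3106, -0.2851, 0.2541]
orientation: [3.141, -0.001, 0.001]
ft_force: [0.9, -0.4, 0.0]
width: -0.002
grasp_force: 0.0
```

Emit:
{"method": "carry_out", "body": {
  "motion": "18 -38 0 0 0 0 0; 18 -38 0 0 0 0 0; 18 -38 0 0 0 0 0; 18 -38 0 0 0 0 0; 18 -38 0 0 0 0 0; 18 -38 0 0 0 0 0; 18 -38 0 0 0 0 0; 0 0 0 0 0 0 0"
}}

```text
time: 2.2
eef_pos: [0.4376, -0.0168, 0.2541]
orientation: [-3.14, -0.008, -0.001]
ft_force: [-0.2, -0.4, 0.0]
width: 0.003
grasp_force: 0.0
```

Emit:
{"method": "carry_out", "body": {
  "motion": "9 -20 0 0 0 0 0; 8 -19 0 0 0 0 0; 0 0 0 0 0 0 0"
}}

```text
time: 2.5
eef_pos: [0.4538, 0.0195, 0.254]
orientation: [-3.141, -0.002, -0.0]
ft_force: [0.0, -0.1, 0.5]
width: -0.001
grasp_force: 0.0
```

Run:
```python
from h import *
im=arm.grab_frame("wrist"); cv2.imwrite("pics/w0.png",im)
print(arm.get_obs()["eef_pos"],[block(im,"wrist",thr=t) for t in (140,165,190)])
print(bars(im,"wrist"))
```

```text
[0.45326448 0.01855417 0.25391163] [(0.391143798828125, 0.540044403076172, 0.02489578247070312, 28.943923950195312, 0.10118933868408203, 0.1013849105834961), (0.472808837890625, 0.5400343322753907, 0.02490750122070312, 28.988819122314453, 0.10075172424316406, 0.10098812866210938), (0.307342529296875, 0.5400590209960938, 0.024887359619140625, 28.988819122314453, 0.10029072570800782, 0.10044439697265625)]
[(np.float64(0.4128), np.float64(0.042), np.float64(-0.18))]
```

View pics/w0.png

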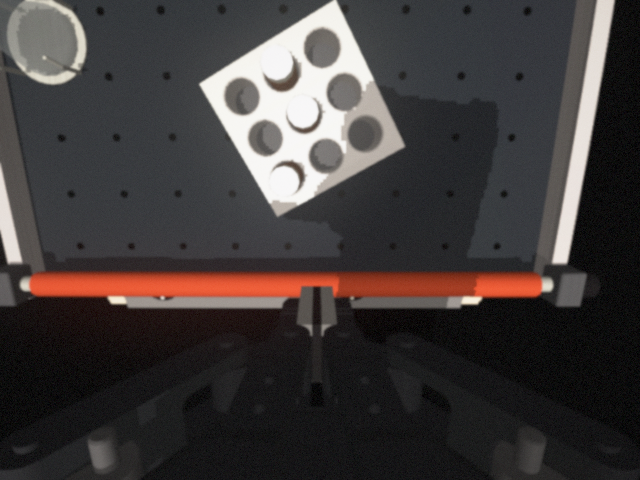

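Emit:
{"method": "carry_out", "body": {
  "motion": "-3 -3 20 0 0 0 0; -3 -3 20 0 0 0 0; 0 0 20 0 0 0 0; 0 0 20 0 0 0 0; 0 0 18 0 0 0 0; 0 0 14 0 0 0 0; 0 0 0 0 0 0 0; 6 0 0 0 0 0 0"
}}

```text
time: 3.35
eef_pos: [0.4527, 0.0237, 0.1423]
orientation: [3.141, -0.002, -0.001]
ft_force: [0.8, 0.7, 0.1]
width: -0.002
grasp_force: 0.0
```

Emit:
{"method": "carry_out", "body": {
  "motion": "4 0 0 0 0 0 0; 4 0 0 0 0 0 0; 4 -1 0 0 0 0 0; 4 -2 0 0 0 0 0; 4 -2 0 0 0 0 0; 4 -2 0 0 0 0 0; 4 -2 0 0 0 0 0; 0 0 0 0 0 0 0"
}}

```text
time: 4.15
eef_pos: [0.4807, 0.0338, 0.1417]
orientation: [-3.141, -0.001, 0.003]
ft_force: [-3.9, -0.1, 2.3]
width: -0.0
grasp_force: 1.6
```

```bash
cat > look.py <<'E'
from h import *
import sys
im=arm.grab_frame("wrist"); cv2.imwrite(f"pics/{sys.argv[1]}.png",im)
o=arm.get_obs(); print(o["time"],o["eef_pos"].round(4),o["ft_force"].round(1))
for t in (120,150,180): print("w",np.round(block(im,"wrist",thr=t) or 0,4))
im=arm.grab_frame("top"); cv2.imwrite(f"pics/{sys.argv[1]}t.png",im)
for t in (140,190): print("t",np.round(block(im,"top",thr=t) or 0,4))
print(bars(im,"top"))
E
python3 look.py w1
```

```text
4.2 [0.4807 0.0337 0.1417] [-3.9  0.8  0.3]
w [ 0.6092  0.5501  0.0273 23.9625  0.101   0.1013]
w [ 1.1912  0.5502  0.0274 23.8387  0.1003  0.1009]
w 0
t 0
t 0
[(np.float64(0.7053), np.float64(0.045), np.float64(-0.01))]
```

Emit:
{"method": "carry_out", "body": {
  "motion": "4 -3 0 0 0 0 0; 4 -3 0 0 0 0 0; 4 -3 0 0 0 0 0; 4 -3 0 0 0 0 0; 4 -2 0 0 0 0 0; 4 -2 0 0 0 0 0; 4 -2 0 0 0 0 0; 0 0 0 0 0 0 0"
}}

```text
time: 5.05
eef_pos: [0.5101, 0.0516, 0.142]
orientation: [-3.141, -0.0, -0.001]
ft_force: [-1.4, 1.5, -0.2]
width: 0.0
grasp_force: 0.5
```

```bash
python3 look.py w2
```

```text
5.1 [0.5101 0.0515 0.1421] [-1.   0.2  1. ]
w [0.7442 0.5739 0.0285 7.125  0.1017 0.1013]
w [0.9923 0.5739 0.0285 7.125  0.1015 0.101 ]
w [0.2481 0.574  0.0285 7.125  0.1008 0.1007]
t 0
t 0
[(np.float64(0.7052), np.float64(-0.078), np.float64(0.05)), (np.float64(0.7054), np.float64(0.2), np.float64(0.23))]
```

Emit:
{"method": "carry_out", "body": {
  "motion": "3 -1 0 0 0 0 0; 3 -1 0 0 0 0 0; 3 -1 0 0 0 0 0; 3 0 0 0 0 0 0; 2 0 0 0 0 0 0; 0 0 0 0 0 0 0; -5 0 0 0 0 0 0; -5 0 0 0 0 0 0"
}}

```text
time: 5.95
eef_pos: [0.5137, 0.0542, 0.1422]
orientation: [3.141, -0.001, 0.002]
ft_force: [0.6, -0.2, 0.1]
width: -0.002
grasp_force: 0.0
```

```bash
python3 look.py w3
```

```text
6.0 [0.5126 0.0543 0.1421] [-0.8  0.7  0.3]
w [10.6559  0.5806  0.027   1.0322  0.0957  0.101 ]
w [10.2558  0.5808  0.0269  1.2873  0.0956  0.1007]
w [10.8491  0.5803  0.0275  0.3924  0.095   0.1005]
t 0
t 0
[(np.float64(0.4174), np.float64(-0.082), np.float64(0.39)), (np.float64(0.7052), np.float64(-0.0765), np.float64(0.02))]
```

Emit:
{"method": "carry_out", "body": {
  "motion": "4 0 0 0 0 0 0; 4 0 0 0 0 0 0; 4 0 0 0 0 0 0; 4 0 0 0 0 0 0; 2 0 0 0 0 0 0; 0 0 0 0 0 0 0; -8 0 0 0 0 0 0; -8 0 0 0 0 0 0"
}}

```text
time: 6.85
eef_pos: [0.5151, 0.0543, 0.1419]
orientation: [3.141, -0.0, 0.001]
ft_force: [-0.4, 0.2, -0.3]
width: 0.001
grasp_force: 0.0
```

Emit:
{"method": "carry_out", "body": {
  "motion": "-4 10 0 0 0 0 0; 0 12 0 0 0 0 0; 0 12 0 0 0 0 0; 0 12 0 0 0 0 0; 0 12 0 0 0 0 0; 0 5 0 0 0 0 0; 0 0 0 0 0 0 0; 0 0 0 0 0 0 0"
}}

```text
time: 7.65
eef_pos: [0.5113, -0.0086, 0.1419]
orientation: [-3.141, 0.001, 0.0]
ft_force: [0.3, 0.1, 0.6]
width: 0.003
grasp_force: 0.0
```

```bash
python3 look.py w4
```

```text
7.7 [ 0.5113 -0.0084  0.142 ] [-0.9 -0.2  0.3]
w [ 4.61736e+01  5.83600e-01  3.07000e-02 -1.33220e+00  1.10400e-01
  8.73000e-02]
w [ 4.77095e+01  5.83400e-01  3.05000e-02 -6.58500e-01  1.10400e-01
  8.65000e-02]
w [ 4.53366e+01  5.83800e-01  3.06000e-02 -1.33220e+00  1.09600e-01
  8.69000e-02]
t 0
t 0
[(np.float64(0.4175), np.float64(0.1945), np.float64(0.19)), (np.float64(0.7053), np.float64(0.1535), np.float64(0.01))]
```

View pics/w4.png

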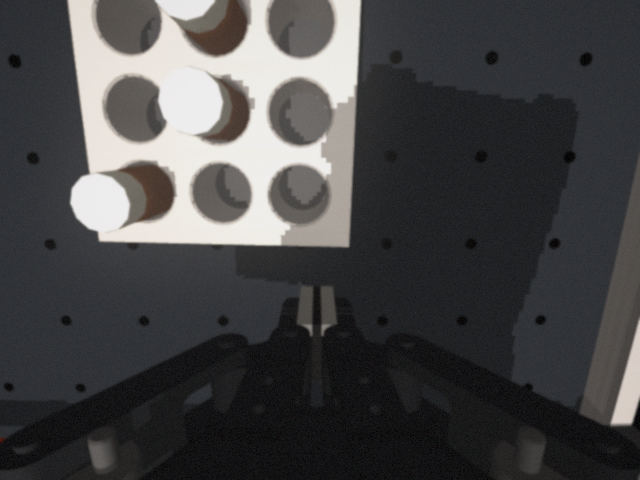

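```bash
cat >> h.py <<'E'
def front(im,c="wrist",z=.155,x0=.45,x1=.75,y0=-.08,y1=.13,thr=110):
    "front edge line of the block: x at mid, yaw deg, y of both ends"
    s=.0005; g=cv2.cvtColor(rect(im,c,z,x0,x1,y0,y1,s),cv2.COLOR_BGR2HSV)
    m=((g[...,2]>thr)&(g[...,1]<60)).astype(np.uint8)
    m=cv2.morphologyEx(m,cv2.MORPH_OPEN,np.ones((5,5)))
    n,l,st,_=cv2.connectedComponentsWithStats(m)
    b=l==1+np.argmax(st[1:,4])
    cols=np.nonzero(b.any(0))[0]; r=b[:,cols].argmax(0)
    k=np.abs(r-np.median(r))<16; 
    for _ in range(5):
        a,q=np.polyfit(cols[k],r[k],1); k=np.abs(r-a*cols-q)<2
    c0,c1=cols[k].min(),cols[k].max()
    return np.round([x0+(a*(c0+c1)/2+q)*s,-np.degrees(np.arctan(a)),y0+c0*s,y0+c1*s,k.mean()],4)
E
python3 - <<'E'
from h import *
s=open("look.py").read().split("im=arm.grab_frame(\"top\")")[0]
open("look.py","w").write(s+"for t in (95,110,130): print('front',front(im,thr=t))\n")
im=cv2.imread("pics/w4.png")
for t in (95,110,130): print(front(im,thr=t))
E
```

```text
[ 0.54   -1.1593 -0.023   0.0775  0.9018]
[ 0.5401 -1.1004 -0.023   0.0775  0.9018]
[ 0.5403 -1.0683 -0.023   0.0775  0.9058]
```

Emit:
{"method": "carry_out", "body": {
  "motion": "4 0 0 0 0 0 0; 4 0 0 0 0 0 0; 4 0 0 0 0 0 0; 4 0 0 0 0 0 0; 2 0 0 0 0 0 0; 2 0 0 0 0 0 0; 1 0 0 0 0 0 0; 0 0 0 0 0 0 0"
}}

```text
time: 8.55
eef_pos: [0.5313, -0.0089, 0.1417]
orientation: [3.141, -0.001, -0.004]
ft_force: [-4.8, -1.1, 2.1]
width: -0.004
grasp_force: 2.2
```

Emit:
{"method": "carry_out", "body": {
  "motion": "-8 0 0 0 0 0 0; -8 0 0 0 0 0 0; 0 -10 0 0 0 0 0.7; 0 -10 0 0 0 0 0.7; 0 -10 0 0 0 0 0.7; 0 -6 0 0 0 0 0.7; 0 0 0 0 0 0 0.7; 0 0 0 0 0 0 0.7"
}}

```text
time: 9.35
eef_pos: [0.5164, 0.0276, 0.142]
orientation: [3.141, 0.001, -0.0]
ft_force: [-0.5, 0.2, -0.2]
width: 0.702
grasp_force: 0.0
```

```bash
python3 look.py w5
```

```text
9.4 [0.5164 0.0273 0.1419] [0.2 0.3 0.6]
w [22.      0.5865  0.0255  0.      0.09    0.101 ]
w [23.      0.5867  0.0255  0.      0.101   0.0895]
w 0
front [ 0.5416 -0.1203 -0.0245  0.0765  0.9951]
front [ 0.5417 -0.1072 -0.024   0.0765  0.9902]
front [ 0.542   0.0724 -0.024   0.076   0.9901]
```

View pics/w5.png

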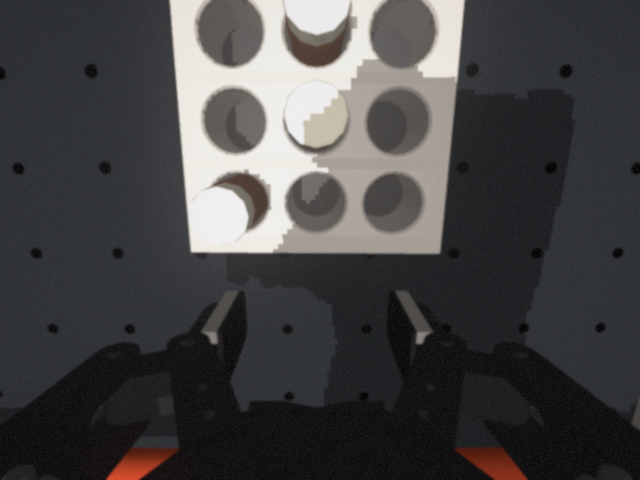

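Emit:
{"method": "carry_out", "body": {
  "motion": "4 0 0 0 0 0 0.7; 4 0 0 0 0 0 0.7; 4 0 0 0 0 0 0.7; 3 0 0 0 0 0 0.7; 3 0 0 0 0 0 0.7; 3 0 0 0 0 0 0.7; 3 0 0 0 0 0 0.7; 3 0 0 0 0 0 0.7"
}}

```text
time: 10.2
eef_pos: [0.5417, 0.0274, 0.1417]
orientation: [3.142, -0.0, -0.005]
ft_force: [-6.3, -0.1, 4.0]
width: 0.702
grasp_force: 4.0
```

Emit:
{"method": "carry_out", "body": {
  "motion": "3 0 0 0 0 0 0.7; 3 0 0 0 0 0 0.7; 3 0 0 0 0 0 0.7; 3 0 0 0 0 0 0.7; 3 0 0 0 0 0 0.7; 3 0 0 0 0 0 0.7; 3 0 0 0 0 0 0.7; 0 0 0 0 0 0 0.7"
}}

```text
time: 11.0
eef_pos: [0.5633, 0.0274, 0.1418]
orientation: [-3.142, 0.0, 0.004]
ft_force: [-5.0, 0.4, 4.3]
width: 0.7
grasp_force: 2.9
```

```bash
python3 look.py w6
python3 - <<'E'
from h import *
im=cv2.imread("pics/w6.png"); print(bars(im,"wrist"))
for c in("scene",):
    im=arm.grab_frame(c); cv2.imwrite("pics/s6.png",im)
    o=cv2.resize(im[190:330,190:430],None,fx=3.3,fy=3.3,interpolation=cv2.INTER_CUBIC); cv2.imwrite("pics/s6c.png",o)
E
```

```text
11.05 [0.5633 0.0274 0.1418] [-5.4  0.3  4. ]
w [4.     0.62   0.0265 0.     0.103  0.101 ]
w [4.     0.6202 0.0262 0.     0.1025 0.1005]
w [3.     0.62   0.0262 0.     0.102  0.1005]
front [ 0.571   0.2811 -0.024   0.0765  0.8775]
front [ 0.571   0.2514 -0.0235  0.0765  0.8621]
front [ 0.571   0.1856 -0.0235  0.076   0.8218]
[]
```

View pics/s6c.png

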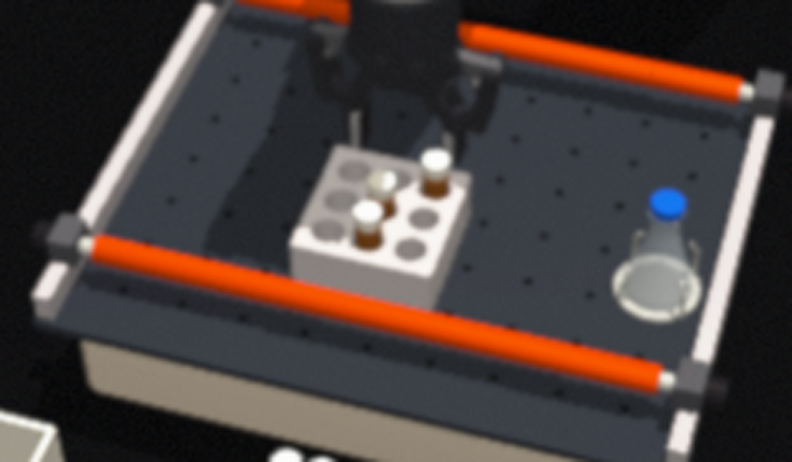

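Emit:
{"method": "carry_out", "body": {
  "motion": "2 0 0 0 0 0 0.7; 2 0 0 0 0 0 0.7; 2 0 0 0 0 0 0.7; 2 0 0 0 0 0 0.7; 2 0 0 0 0 0 0.7; 2 0 0 0 0 0 0.7; 1 0 0 0 0 0 0.7; 1 0 0 0 0 0 0.7"
}}

```text
time: 11.9
eef_pos: [0.577, 0.0274, 0.1417]
orientation: [-3.142, 0.0, 0.004]
ft_force: [-6.1, 0.3, 3.3]
width: 0.7
grasp_force: 3.8
```

Emit:
{"method": "carry_out", "body": {
  "motion": "1 0 0 0 0 0 0.7; 0.5 0 0 0 0 0 0.7; 0.5 0 0 0 0 0 0.7; 0.5 0 0 0 0 0 0.7; 0.5 0 0 0 0 0 0.7"
}}

```text
time: 12.4
eef_pos: [0.5799, 0.0274, 0.1417]
orientation: [-3.142, 0.0, 0.004]
ft_force: [-6.3, 0.6, 3.4]
width: 0.705
grasp_force: 3.7
```

```bash
python3 look.py w7
```

```text
12.45 [0.58   0.0274 0.1417] [-6.2  0.2  3.9]
w [4.     0.6367 0.0262 0.     0.1025 0.1005]
w [4.     0.6367 0.0262 0.     0.1025 0.1005]
w [3.     0.637  0.0262 0.     0.102  0.1005]
front [ 0.5875  0.268  -0.024   0.0765  0.8578]
front [ 0.5875  0.2208 -0.024   0.0765  0.8276]
front [ 0.588   0.2391 -0.0235  0.076   0.8366]
```

Still sliding freely (steady 6 N); continue easing in half-millimetre rows until the force rises.

Emit:
{"method": "carry_out", "body": {
  "motion": "0.5 0 0 0 0 0 0.7; 0.5 0 0 0 0 0 0.7; 0.5 0 0 0 0 0 0.7; 0.5 0 0 0 0 0 0.7"
}}

```text
time: 12.85
eef_pos: [0.582, 0.0274, 0.1418]
orientation: [-3.142, 0.0, 0.004]
ft_force: [-7.0, -0.2, 4.4]
width: 0.701
grasp_force: 3.7
```

Emit:
{"method": "carry_out", "body": {
  "motion": "0.5 0 0 0 0 0 0.7; 0.5 0 0 0 0 0 0.7; 0.5 0 0 0 0 0 0.7"
}}

```text
time: 13.15
eef_pos: [0.5835, 0.0274, 0.1418]
orientation: [-3.142, 0.0, 0.004]
ft_force: [-7.1, -0.8, 3.2]
width: 0.696
grasp_force: 3.7
```

Emit:
{"method": "carry_out", "body": {
  "motion": "0.5 0 0 0 0 0 0.7; 0.5 0 0 0 0 0 0.7"
}}

```text
time: 13.35
eef_pos: [0.5841, 0.0274, 0.1417]
orientation: [3.142, -0.0, -0.005]
ft_force: [-9.1, -0.3, 5.0]
width: 0.7
grasp_force: 5.1
```

Emit:
{"method": "carry_out", "body": {
  "motion": "0.5 0 0 0 0 0 0.7; 0.5 0 0 0 0 0 0.7"
}}

```text
time: 13.55
eef_pos: [0.5842, 0.0274, 0.1416]
orientation: [3.142, -0.0, -0.008]
ft_force: [-13.0, 0.1, 6.5]
width: 0.702
grasp_force: 7.2
```

```bash
python3 look.py w8
python3 - <<'E'
from h import *
im=arm.grab_frame("scene"); cv2.imwrite("pics/s8.png",im)
a=cv2.resize(im[200:300,260:370],None,fx=4,fy=4,interpolation=cv2.INTER_CUBIC)
w=cv2.imread("pics/w8.png")[:300,150:490]
cv2.imwrite("pics/c8.png",np.hstack([a,cv2.resize(w,(340,400))]))
E
```

```text
13.6 [0.5842 0.0274 0.1416] [-11.4  -0.8   8. ]
w [4.     0.6405 0.0265 0.     0.101  0.103 ]
w [4.     0.6407 0.0262 0.     0.1025 0.1005]
w [4.     0.6407 0.0262 0.     0.1025 0.1005]
front [ 0.5915  0.1048 -0.024   0.0765  0.8039]
front [ 0.5915  0.0984 -0.024   0.0765  0.803 ]
front [ 0.5919 -0.052  -0.0235  0.076   0.7723]
```

View pics/c8.png

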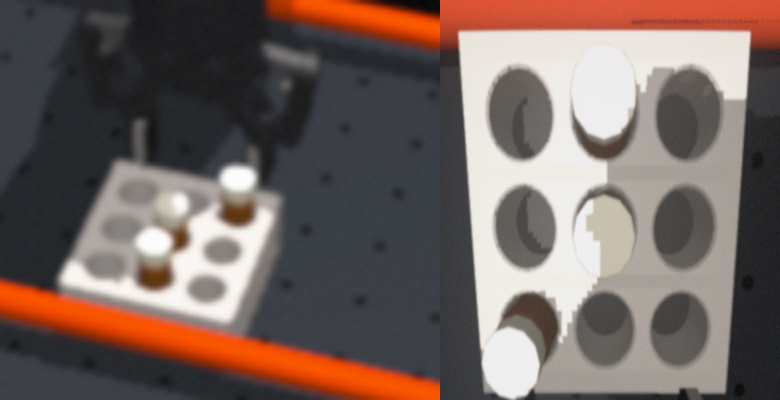

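The force rose from 7 to 13 N with the tool stalled at 0.584: the block is against the bar, its far edge (row ~30 of the right crop) parallel to the orange sleeve, with all three vials in place. I'll back off.

Emit:
{"method": "carry_out", "body": {
  "motion": "-0.5 0 0 0 0 0 0.7; -1 0 0 0 0 0 0.7; -3 0 0 0 0 0 0.7; -10 0 0 0 0 0 0.7; -20 0 0 0 0 0 0.7; -20 0 0 0 0 0 0.7; 0 0 -20 0 0 0 0.7; 0 0 -30 0 0 0 0.7"
}}

```text
time: 14.45
eef_pos: [0.5302, 0.0275, 0.1913]
orientation: [-3.141, 0.0, 0.005]
ft_force: [0.4, -0.3, -0.5]
width: 0.7
grasp_force: 0.0
```

Emit:
{"method": "carry_out", "body": {
  "motion": "0 0 -40 0 0 0 0.7; 0 0 -30 0 0 0 0.7; 0 0 0 0 0 0 0.7; 0 0 0 0 0 0 0.7"
}}

```text
time: 14.85
eef_pos: [0.5324, 0.0273, 0.2624]
orientation: [3.141, -0.0, 0.003]
ft_force: [-0.0, -0.2, -0.1]
width: 0.7
grasp_force: 0.0
```

```bash
python3 look.py w9
python3 - <<'E'
from h import *
im=cv2.imread("pics/w9.png"); print(bars(im,"wrist"))
E
```

```text
14.9 [0.5318 0.0274 0.2614] [-0.3 -0.6 -0.5]
w [4.     0.6397 0.0262 0.     0.0985 0.1005]
w [5.     0.64   0.0262 0.     0.1005 0.098 ]
w [4.    0.64  0.026 0.    0.098 0.1  ]
front [ 0.5906  0.1422 -0.024   0.0765  0.9902]
front [ 0.5907  0.3677 -0.0235  0.076   0.9852]
front [ 0.591   0.0635 -0.0235  0.076   0.9901]
[(np.float64(0.4103), np.float64(0.027), np.float64(-1.72))]
```

View pics/w9.png

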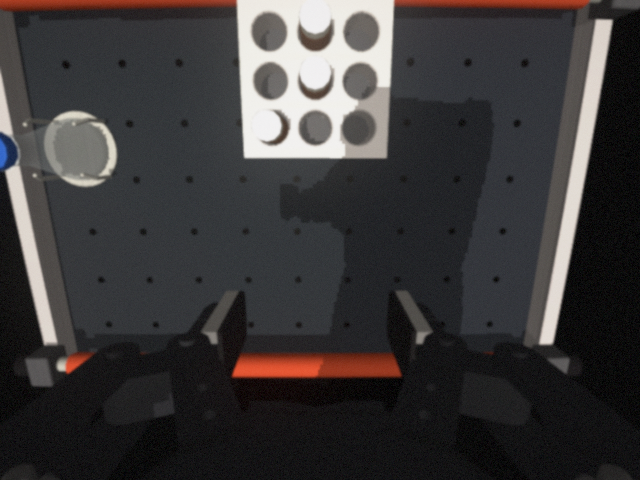

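Emit:
{"method": "carry_out", "body": {
  "motion": "25 0 0 0 0 0 0.7; 25 0 0 0 0 0 0.7; 25 0 0 0 0 0 0.7; 0 0 0 0 0 0 0.7; 0 0 0 0 0 0 0.7"
}}

```text
time: 15.4
eef_pos: [0.6065, 0.0274, 0.2602]
orientation: [-3.141, 0.0, 0.005]
ft_force: [-0.4, -0.2, -0.2]
width: 0.7
grasp_force: 0.0
```

```bash
python3 look.py wa
python3 - <<'E'
from h import *
im=cv2.imread("pics/wa.png"); print(bars(im,"wrist"))
p=proj([[.69,-.05,.15],[.69,.1,.15]],"wrist");print(p)
y=int(p[:,1].mean()); x=np.sort(p[:,0]).astype(int)
cv2.imwrite("pics/wac.png",cv2.resize(im[max(0,y-60):y+60,max(0,x[0]):x[1]],None,fx=3,fy=3,interpolation=cv2.INTER_CUBIC)[:600,:800])
E
```

```text
15.45 [0.6062 0.0274 0.2608] [-0.3 -0.4  0.2]
w [0.     0.6412 0.0262 0.     0.1015 0.1015]
w [1.     0.6412 0.0265 0.     0.1015 0.101 ]
w [2.     0.6415 0.0265 0.     0.101  0.1   ]
front [ 0.5902  0.4371 -0.024   0.0765  0.9854]
front [ 0.5905  0.5251 -0.024   0.0765  0.9902]
front [ 0.5908  0.6879 -0.0235  0.0765  0.9901]
[(np.float64(0.7026), np.float64(0.043), np.float64(0.22))]
[[424.20674232 120.88413279]
 [209.28369548 120.82135882]]
```

View pics/wac.png

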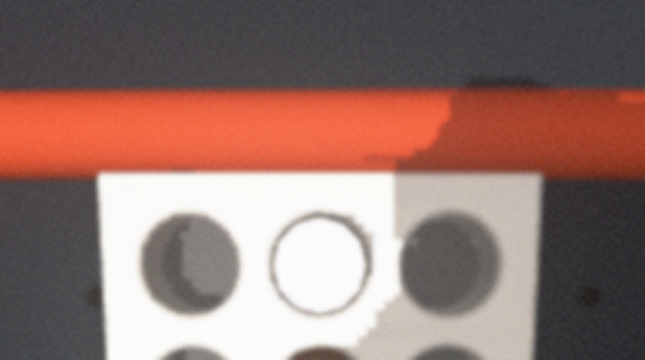

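The block's far edge (crop row ~172) overlaps the bar's lower edge evenly from end to end, with no gap and the edge parallel. The robot is clear of everything, so I'm handing in.

```bash
python3 -c "
from plant import arm
print(arm.job_done())"
```

```text
the job is handed in; nothing more can be done
None
```

The block was walked square with fingertip pushes and eased home at about 13 N; the last close-up shows one whole side flush along the rear bar. All three vials are still in their bores, the robot is clear, and the job was handed in at about 15.5 s.

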